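# Hold a lino block on the bench hook with a push shoe

## Robot

A 6-joint arm with a two-finger parallel gripper is mounted at the origin on the work surface. World frame = base frame: x ahead of the robot, y to its left, z up, the work surface at z = 0. Lengths are in m, angles in degrees, forces in N, time in s.
With the tool pointing down it reaches from about 0.3 to 0.775 m from the base axis. Payload 14.6 kg.
Tool frame: the origin (TCP) lies at the very end of the fingers, on their centre line; the grasp point (between the pads) lies r.grip_point_offset behind it (r.grip_point_offset is the distance from the TCP to the grasp point, in m); z points along the fingers, y is the line along which they close (so a half turn about z gives the same grasp; the last joint's range is limited). The gripper opens to 94 mm and grips with 3 to 60 N. Pads are 16 mm wide; open, the fingers measure 119 mm over their backs; the gripper's body (75 mm by 177 mm) begins 78 mm behind the grasp point.
Start: joints at [66.773, 17.183, 87.147, -0, 75.671, -3.816], TCP at [0.183, 0.519, 0.205] pointing down, gripper open.
Joint ranges: [-173.82, 173.82], [-45.26, 126.66], [13.44, 144.39], [-59.66, 239.66], [0, 175.72], [-146.38, 146.38]. Speed limits (degrees/s): [127.2, 127.2, 147.25, 180, 180, 180].

## Interface

Orientations are given as [roll, pitch, yaw] about the fixed x, y, z axes, in that order (R = Rz(yaw) Ry(pitch) Rx(roll)).
In Python, from cell import readout, optics, r gives the robot as it stands.
- The arm moves only by the tool carry_out, never from a script. Its argument "plan" is text: rows parted by semicolons, each of 6 numbers parted by spaces: the shift along the tool's x, y, z in cm, then the turn, a rotation vector about the tool's x, y, z in rad. In form: dx dy dz rx ry rz; .... A call has 1 to 20 rows; each row is the pose to reach, as a shift and turn from the pose commanded when the call began, along the tool's axes at that moment; what a row does not reach only later rows make up. A row lasts 1/12 s, in which the tool goes at most 41.7 mm and 7.16 degrees, less where a joint would pass 70% of its speed; a pose out of reach is approached as far as the arm can. A call with a gripper value outside its range is refused whole. "claw" is the opening, from 0 (shut) to 1 (fully open), set as the call begins (left out, the last holds). The fingers move at their own pace and stop on an object; "grip_force" is the grip in N (left out, the last holds). Time passes only in rows, so rows that repeat a pose let the fingers close. It gives the time, the measured TCP pose, the force, the opening and the grip force at its end, in the units of the state.
- readout.observe(): the state, without advancing time (a new reading comes with each control period).
- optics.read_camera(name): name is "scene" or "top"; returns the picture (420x560x3 uint8, red, green, blue); there is no depth.
- optics.camera_model(name): a dict with "fx", "fy", "cx", "cy" (pixels), "world_from_camera" (4x4, takes a point from camera to world coordinates). Camera axes: x right, y down, z forward; pixel columns grow to the right and rows downward; lengths in m; the calibration is good to about 2 mm. A picture is of the moment at which its call begins. camera_model takes no time and is no camera call.
- r.close_job(): hands the job in; it is judged then, once.
The state is a dict: "clock": time; "q": joint angles; "qvel": joint speeds; "joint_torque": joint torques, N m; "tcp_pos": TCP position; "ee_rot": TCP orientation; "wrist_force": force on the tool from outside, world axes, zero at the start; "ft_torque": the same for the moment, N m; "opening": finger opening in m; "finger_force": force on a finger pad.
Only numpy, scipy, OpenCV 4.12 (cv2) and the standard library are available. Lean on these libraries where they do the work, as an engineer would, in place of code of your own. Each camera call takes 0.05 s, during which the arm holds its last target. There are 200 camera calls.

## Task

Get the lino block on the bench hook ready for carving: pick up the notched wooden push shoe, hook its notch over the block's near edge, near its middle, and slide the block with it until the block lies square and flush against the fence. Finish while still gripping the shoe and pushing it diagonally, forward and down at once, so that the block is held firmly (about 10 N each way) against both the fence and the board. Keep the gripper itself off the soft block, and leave the other things on the table where they lie.

Things in the scene. Friction and masses are not known exactly. Their poses are not given: they have to be found in the camera images.
- hook: the bench hook, fixed to the table (it does not move): a 2 mm rubber sheet under a pale plywood board, 240 (x) x 200 (y) mm, board top 14 mm above the table, with a fence along its far (+x) edge. Origin: centre of the underside, on the table; its +x axis points square at the fence, +y to the left along the fence, z up
- fence_foot (a point): point on the bench hook, at the middle of the fence's length, where the fence's near face meets the top of the board (14 mm above the table); 90 mm from the hook's origin along its +x; axes as the hook's. The fence is a darker wooden strip 200 mm long (y), 30 mm deep (x, away from this point), rising 24 mm above the board
- block: the lino block: a loose plywood slab faced with grey-brown lino, 100 (x) x 130 (y) x 18 mm (z), about 0.2 kg, lying flat on the board 20 mm or more short of the fence and up to about 15 degrees askew. Origin: centre of its underside; +x roughly towards the fence, z up
- block_near_edge (a point): middle of the block's near top edge (the edge away from the fence), 50 mm from the block's centre along its -x, 18 mm above its underside. Wood on wood grips well: a block that meets the fence askew tends to jam on its corner, so turn it square while it slides, by pushing a little off centre on the lagging side
- shoe: push shoe: loose plywood offcut, 95 (x) x 40 (y) x 60 mm tall, 0.13 kg, a step cut from its underside at the +x end: the heel (x -35 to +25 mm) reaches down to z = 0, the nose (x +25 to +60 mm) overhangs at z = 12 mm. Stands on its heel, nose roughly away from the robot. Origin: underside of the heel, mid-width; +x to the nose, z up. Centre of mass x = 12 mm; grip there across the width
- shoe_notch (a point): inner corner of the shoe's notch (heel's front face meets nose's underside), mid-width: x = +25 mm, z = 12 mm in the shoe's frame; fits on the block's near top edge. The heel is 6 mm shorter than the block is thick, so with the nose resting on the block it clears the board
- offcut_plain: bystander: loose plywood offcut without a notch, 70 x 55 x 48 mm tall; origin at the centre of its underside
- offcut_low: bystander: low loose plywood offcut with a step on its top, 80 x 50 x 36 mm tall; origin at the centre of its underside
- brayer: bystander: hand ink roller lying flat, 180 mm long (x), roller 90 mm wide at its +x end, 34 mm tall; origin on the table near the middle
- gouge: bystander: carving gouge with a dark wooden handle, lying, 135 mm long, 22 mm tall; origin on the table near the middle
- marker: bystander: white marker with a red cap lying on the table, 132 mm long, 21 mm tall; origin below its middle
- board: the bench hook's board, part of hook, on which the block lies: 240 x 200 x 12 mm; origin at the centre of its underside, axes as the hook's; its top is 14 mm above the table
- fence: the bench hook's fence, part of hook: 30 (x) x 200 (y) x 24 mm tall; origin at the centre of its underside, on the board's top; the block goes against its near (-x) face, 15 mm from the origin
Not all that is in view belongs to the job. What is shaped like the shoe but black, green or pink is not meant.

How it is judged:
By the outcome, as a careful person would: the job done as asked, in the order asked, and still so for the second after the job is handed in, while the arm keeps its last pose, push and grip.
It also fails if it takes over 35 s, if anything falls off the work surface, if the arm or the gripper's body presses on something with over 40 N, if the wrist force passes 120 N, or if a joint passes its speed limit or range.

## Working session

There is one attempt and no reset: what is moved stays moved. The work goes in short steps, Python scripts to look and compute and a tool call to move; the robot and the scene stay as the last step left them, time stands still between calls to the robot, and variables do not carry over. Pictures are saved under pics/ and viewed, at most 10 in all, crops included, and the job is handed in when it is done.

Besides the shell and the picture viewer there is one more tool, called after "Request:" as name(argument=value, ...) on one line, values as JSON. carry_out: Moves the arm, as the interface text tells. Its arguments: {"type":"object","properties":{"plan":{"type":"string"},"claw":{"type":"number"},"grip_force":{"type":"number"}},"required":["plan"]}

```bash
mkdir -p pics; ls; python3 - <<'E'
from cell import readout, optics, r
import cv2
for n in ("scene","top"):
    im=optics.read_camera(n); cv2.imwrite(f"pics/{n}0.png",im[:,:,::-1])
    m=optics.camera_model(n); print(n,m)
print(readout.observe(), r.grip_point_offset)
E
```

```text
pics
scene {'fx': 452.89383164001174, 'fy': 452.89383164001174, 'cx': 274.1992590140007, 'cy': 209.60224853206498, 'world_from_camera': array([[ 0.61034267,  0.50575726, -0.60966501,  1.23049136],
       [ 0.79179051, -0.41229397,  0.45064561, -0.53594429],
       [-0.02344392, -0.75777521, -0.6520944 ,  0.81690344],
       [ 0.        ,  0.        ,  0.        ,  1.        ]])}
top {'fx': 517.4379390577182, 'fy': 517.4379390577182, 'cx': 281.60818174276096, 'cy': 214.32261049174522, 'world_from_camera': array([[ 0.0258801 , -0.98500943,  0.17054809,  0.29827208],
       [-0.99957273, -0.02781699, -0.00897669,  0.01793738],
       [ 0.01358626, -0.1702429 , -0.98530846,  1.30817374],
       [ 0.        ,  0.        ,  0.        ,  1.        ]])}
{'clock': 0.1, 'q': array([ 6.67739450e+01,  1.72119444e+01,  8.71764228e+01,  1.09006979e-03,
        7.56726227e+01, -3.81549878e+00]), 'qvel': array([-0.06296434, -0.12086375, -0.15273134,  0.0045516 , -0.03754549,
       -0.01761145]), 'joint_torque': array([ 2.96052705e-03, -5.32644296e+01, -3.53281903e+01,  7.09686172e-02,
        2.35509127e-02, -7.56759050e-05]), 'tcp_pos': array([0.18268216, 0.51851597, 0.20495024]), 'ee_rot': array([-1.79939216e+02, -5.11203878e-03,  1.60589171e+02]), 'wrist_force': array([-1.07740635, -0.66367361, -0.71180639]), 'ft_torque': array([-0.0111397 ,  0.04635546,  0.01754546]), 'finger_force': 0.0, 'opening': 0.09415315994890472} 0.0188
```

View pics/scene0.png

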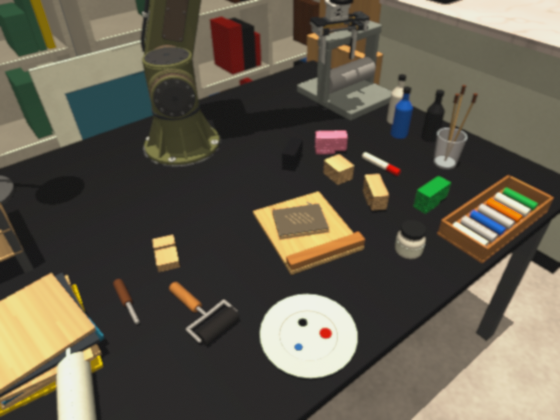

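View pics/top0.png

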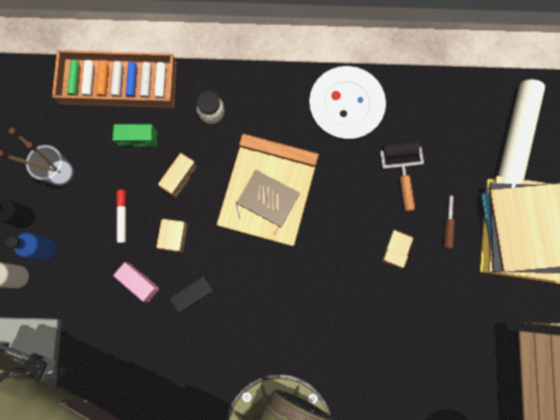

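The top view has three wooden offcuts: (176,174) is long and narrow, (171,235) is squarish and plain, and (398,249) is low with a step on top. The long, narrow one at (176,174), which appears at (375,190) in the scene view, fits the shoe. The black, green and pink lookalikes don't count. The hook is at (268,190), and the block is at (267,197), skewed. Next I'll confirm the shoe in an enlarged crop and measure.

```bash
python3 - <<'E'
import cv2,numpy as np
t=cv2.imread("pics/top0.png"); s=cv2.imread("pics/scene0.png")
f=lambda im,x,y,w,h,k:cv2.resize(im[y:y+h,x:x+w],None,fx=k,fy=k,interpolation=cv2.INTER_CUBIC)
a=f(t,145,145,65,65,6); b=f(s,350,160,65,65,6)
c=f(t,215,130,110,110,390/110)[:200*0+390,:390]
cv2.imwrite("pics/crop.png",np.vstack([np.hstack([a,b])]))
cv2.imwrite("pics/crop2.png",np.hstack([f(t,210,125,120,125,4.4),]))
E
```

```text
(no output)
```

View pics/crop.png

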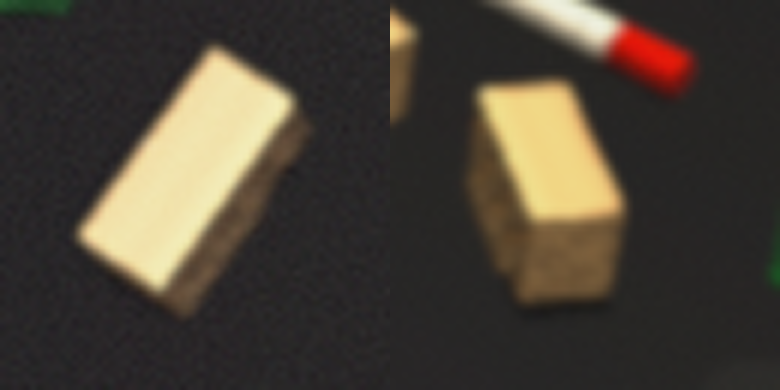

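View pics/crop2.png

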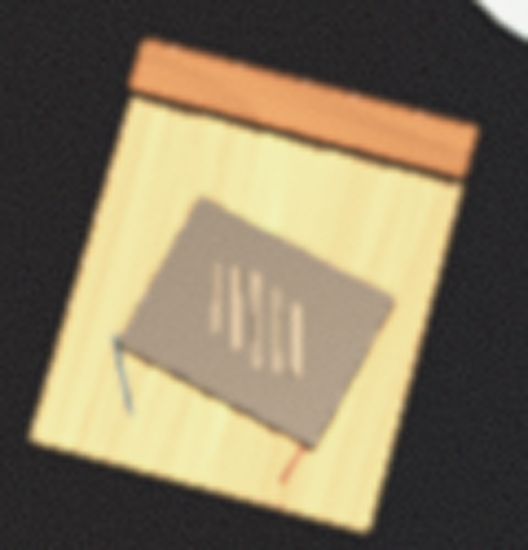

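The crops confirm it: the shoe has the cut-away underside, with its nose to the upper right in the top view, near top-view pixel (187,156), and a grip line across the narrow width. The block's near edge runs between about (236,203) and (281,227).

```bash
cat > h.py <<'E'
import cv2,numpy as np
from cell import readout,optics,r
def ray(n,uv,z):
    m=optics.camera_model(n);T=np.array(m['world_from_camera'])
    uv=np.atleast_2d(uv).astype(float)
    d=np.c_[(uv[:,0]-m['cx'])/m['fx'],(uv[:,1]-m['cy'])/m['fy'],np.ones(len(uv))]@T[:3,:3].T
    o=T[:3,3]; return (o+d*((z-o[2])/d[:,2:]))[:,:2]
def proj(n,P):
    m=optics.camera_model(n);T=np.linalg.inv(m['world_from_camera'])
    c=T[:3,:3]@P+T[:3,3]; return m['fx']*c[0]/c[2]+m['cx'],m['fy']*c[1]/c[2]+m['cy']
def rect(n,im,lo,hi,roi,z,K=4):
    """roi x0,y0,x1,y1; HSV range; largest blob's min rect on plane z: centre, dims, corners(world)"""
    x0,y0,x1,y1=roi
    c=cv2.resize(im[y0:y1,x0:x1],None,fx=K,fy=K,interpolation=cv2.INTER_CUBIC)
    m=cv2.inRange(cv2.cvtColor(c,cv2.COLOR_RGB2HSV),lo,hi)
    m=cv2.morphologyEx(m,cv2.MORPH_CLOSE,np.ones((13,13)))
    k=max(cv2.findContours(m,cv2.RETR_EXTERNAL,cv2.CHAIN_APPROX_NONE)[0],key=cv2.contourArea)[:,0]
    P=ray(n,(k+.5)/K-.5+[x0,y0],z)
    q=cv2.minAreaRect((P*1000).astype(np.float32)); b=cv2.boxPoints(q)
    e=b[1]-b[0]; g=b[2]-b[1]; L=e if np.hypot(*e)>np.hypot(*g) else g
    return np.array(q[0]),sorted(q[1]),np.degrees(np.arctan2(L[1],L[0]))%180,b
E
python3 - <<'E'
from h import *
t=cv2.imread("pics/top0.png")[:,:,::-1];s=cv2.imread("pics/scene0.png")[:,:,::-1]
h=cv2.cvtColor(t,cv2.COLOR_RGB2HSV);hs=cv2.cvtColor(s,cv2.COLOR_RGB2HSV)
for p in [(176,174),(188,178),(290,210),(260,178),(280,150),(245,210)]: print(p,h[p[1],p[0]])
for p in [(375,180),(392,205),(372,203),(445+0-340+0,200)]: print('s',p,hs[p[1],p[0]])
np.set_printoptions(precision=1,suppress=True)
print('shoe',rect('top',t,(8,40,150),(40,255,255),(150,145,205,205),.060))
print('shoeS',rect('scene',s,(8,40,165),(40,255,255),(355,165,395,215),.060))
print('block',rect('top',t,(0,10,60),(20,75,150),(225,160,310,235),.032))
print('fence',rect('top',t,(3,110,120),(15,255,255),(230,130,325,172),.038))
print('board',rect('top',t,(17,70,140),(40,255,255),(210,125,330,250),.014))
E
```

```text
(176, 174) [ 24  75 241]
(188, 178) [14 93 88]
(290, 210) [ 20  81 193]
(260, 178) [ 15  56 167]
(280, 150) [ 14 136 234]
(245, 210) [ 27  75 241]
s (375, 180) [ 23 113 241]
s (392, 205) [20 20 39]
s (372, 203) [ 17 128  98]
s (105, 200) [15 13 39]
shoe (array([611.6, 271.3]), [43.61744689941406, 98.35892486572266], np.float32(148.07639), array([[558.4, 278.8],
       [641.9, 226.8],
       [664.9, 263.8],
       [581.4, 315.8]], dtype=float32))
shoeS (array([615.6, 264.8]), [42.977352142333984, 100.54703521728516], np.float32(147.89578), array([[561.6, 273.4],
       [646.8, 219.9],
       [669.6, 256.3],
       [584.5, 309.8]], dtype=float32))
block (array([571.6, -61.1]), [4.56818962097168, 19.356409072875977], np.float32(169.9262), array([[561.6, -61.6],
       [580.7, -65. ],
       [581.5, -60.5],
       [562.4, -57.1]], dtype=float32))
fence (array([685.3,  19.2]), [36.21337890625, 203.07693481445312], np.float32(76.16651), array([[643.4, -75.1],
       [678.6, -83.7],
       [727.1, 113.5],
       [692. , 122.1]], dtype=float32))
board (array([570.7,  47.5]), [203.46267700195312, 214.8405303955078], np.float32(166.16327), array([[442. , -25.6],
       [650.6, -76.9],
       [699.3, 120.6],
       [490.7, 172. ]], dtype=float32))
```

```bash
python3 - <<'E'
from h import *
t=cv2.imread("pics/top0.png")[:,:,::-1];s=cv2.imread("pics/scene0.png")[:,:,::-1]
np.set_printoptions(precision=1,suppress=True)
hs=cv2.cvtColor(s,cv2.COLOR_RGB2HSV); print(hs[225,285],hs[210,310],hs[235,270],hs[236,300])
B=rect('top',t,(5,20,80),(25,80,185),(228,163,308,232),.032); print('block',B)
u=np.array([np.cos(np.radians(-13.83)),np.sin(np.radians(-13.83))]);v=np.array([-u[1],u[0]])
F=np.array([672.5,22.4])
print('in hook frame from foot',[( (c-F)@u,(c-F)@v) for c in B[3]])
print('blockS',rect('scene',s,(0,15,60),(25,90,180),(262,190,335,250),.032))
o=readout.observe();print(o['tcp_pos'],o['ee_rot'])
E
```

```text
[ 18  84 128] [ 18  86 128] [ 21 134 237] [ 18 137 188]
block (array([556.7,  45.1]), [106.93363189697266, 129.696044921875], np.float32(63.06615), array([[479.7,  11.5],
       [575. , -37. ],
       [633.8,  78.7],
       [538.4, 127.1]], dtype=float32))
in hook frame from foot [(np.float64(-184.60291596492274), np.float64(-56.691677179399775)), (np.float64(-80.45375476535192), np.float64(-80.93527030748366)), (np.float64(-51.04949736982418), np.float64(45.383618951641125)), (np.float64(-155.19868820224568), np.float64(69.62720478474485))]
blockS (array([564.6,  35.7]), [100.99656677246094, 123.12777709960938], np.float32(62.839123), array([[491.6,   4. ],
       [581.5, -42.1],
       [637.7,  67.5],
       [547.8, 113.6]], dtype=float32))
[0.2 0.5 0.2] [-179.9   -0.   160.6]
```

```bash
cat >> h.py <<'E'
from scipy.spatial.transform import Rotation as Ro
def go(p,yaw,pitch=0,cur=None):
    o=readout.observe(); c=cur or o['tcp_pos']; 
    A=Ro.from_euler('xyz',o['ee_rot'],degrees=True);B=Ro.from_euler('xyz',[180,pitch,yaw],degrees=True)
    print('cm',np.round(A.inv().apply(np.array(p)-c)*100,2),'rv',np.round((A.inv()*B).as_rotvec(),3))
E
python3 - <<'E'
from h import *
go([.6135,.268,.13],148); go([.6135,.268,.021],148)
E
```

```text
cm [-48.96  -9.3    7.5 ] rv [-0.001  0.     0.22 ]
cm [-48.96  -9.29  18.4 ] rv [-0.001  0.     0.22 ]
```

Request:
carry_out(plan="-3 -0.6 0 0 0 0; -7 -1.3 0 0 0 0.05; -11 -2 0 0 0 0.1; -15 -2.8 0 0 0 0.15; -19 -3.6 0 0 0 0.2; -23 -4.4 0 0 0 0.22; -27 -5.1 0 0 0 0.22; -31 -5.9 0 0 0 0.22; -35 -6.6 0 0 0 0.22; -39 -7.4 1.5 0 0 0.22; -43 -8.2 3 0 0 0.22; -46.5 -8.8 5 0 0 0.22; -48.96 -9.3 7.5 0 0 0.22; -48.96 -9.3 7.5 0 0 0.22; -48.96 -9.3 7.5 0 0 0.22", claw=0.8, grip_force=40)

```text
clock: 1.35
tcp_pos: [0.6136, 0.267, 0.1279]
ee_rot: [-179.8, -0.1, 147.9]
wrist_force: [0.1, -0.2, 0.8]
opening: 0.0749
finger_force: 0.0
```

```bash
python3 - <<'E'
from h import *
o=readout.observe();print(o['clock'],o['tcp_pos'],o['ee_rot'],o['q'],o['opening'])
t=optics.read_camera('top');s=optics.read_camera('scene')
f=lambda im,x,y,w,h,k:cv2.resize(im[y:y+h,x:x+w],None,fx=k,fy=k,interpolation=cv2.INTER_CUBIC)
cv2.imwrite('pics/a.png',np.hstack([f(t,120,120,110,130,3.5),f(s,320,90,110,130,3.5)])[:,:,::-1])
print(proj('top',np.array(o['tcp_pos'])),proj('scene',np.array(o['tcp_pos'])))
E
```

```text
1.35 [0.61355613 0.26701422 0.12791299] [-1.79810957e+02 -1.46464068e-01  1.47872637e+02] [ 2.03823044e+01  3.62965403e+01  6.99609657e+01  1.20202689e-03
  7.39816334e+01 -3.74909080e+01] 0.07485713820454544
(np.float64(172.17487141475323), np.float64(164.6624000055564)) (np.float64(379.24822487831347), np.float64(163.45514708013076))
```

View pics/a.png

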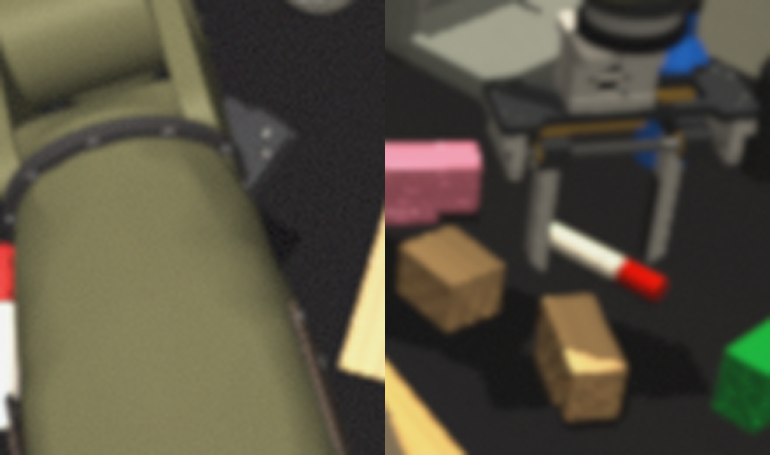

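The scene view shows the open fingers straddling the shoe at crop (580,350), with the fingertips at about (540,268) and (658,262). The arm hides the shoe in the top view. Alignment is good, so I'll descend and grip.

```bash
python3 - <<'E'
from h import *
go([.613,.2690,.021],148)
E
```

```text
cm [ 4.000e-02 -1.000e-02  1.101e+01] rv [0.001 0.    0.   ]
```

Request:
carry_out(plan="0.1 0.1 3 0 0 0; 0.1 0.1 6 0 0 0; 0.1 0.1 8 0 0 0; 0.1 0.1 10 0 0 0; 0.1 0.1 10.8 0 0 0; 0.1 0.1 10.8 0 0 0; 0.1 0.1 10.8 0 0 0")

```text
clock: 2.03
tcp_pos: [0.6136, 0.2705, 0.0241]
ee_rot: [179.9, 0.1, 148.0]
wrist_force: [-0.4, 0.2, 0.6]
opening: 0.075
finger_force: 0.0
```

Request:
carry_out(plan="0 0 0 0 0 0; 0 0 0 0 0 0; 0 0 0 0 0 0; 0 0 0 0 0 0; 0 0 0 0 0 0; 0 0 0 0 0 0; 0 0 0 0 0 0; 0 0 0 0 0 0; 0 0 0 0 0 0", claw=0.2, grip_force=50)

```text
clock: 2.78
tcp_pos: [0.6134, 0.2697, 0.0227]
ee_rot: [180.0, 0.0, 148.0]
wrist_force: [-0.2, -1.2, 3.1]
opening: 0.0398
finger_force: 50.0
```

```bash
python3 - <<'E'
from h import *
go([.491,.072,.1],153.1)
E
```

```text
cm [ -0.1  -23.25  -7.74] rv [ 0.     0.    -0.089]
```

Request:
carry_out(plan="0 0 -2 0 0 0; 0 0 -5 0 0 0; 0 0 -8 0 0 0; 0 -2 -9 0 0 0; 0 -5 -9 0 0 -0.03; 0 -9 -9 0 0 -0.06; 0 -13 -9 0 0 -0.09; 0 -17 -9 0 0 -0.09; 0 -20.5 -9 0 0 -0.09; -0.1 -23 -8 0 0 -0.09; -0.1 -23.3 -7.7 0 0 -0.09; -0.1 -23.3 -7.7 0 0 -0.09; -0.1 -23.3 -7.7 0 0 -0.09")

```text
clock: 3.87
tcp_pos: [0.491, 0.0719, 0.0996]
ee_rot: [180.0, 0.0, 153.1]
wrist_force: [-0.3, 0.0, -1.6]
opening: 0.0399
finger_force: 50.0
```

```bash
python3 - <<'E'
from h import *
o=readout.observe();print(o['clock'],o['tcp_pos'],o['ee_rot'],o['opening'],o['wrist_force'])
t=optics.read_camera('top');s=optics.read_camera('scene')
cv2.imwrite('pics/t1.png',t[:,:,::-1]);cv2.imwrite('pics/s1.png',s[:,:,::-1])
f=lambda im,x,y,w,h,k:cv2.resize(im[y:y+h,x:x+w],None,fx=k,fy=k,interpolation=cv2.INTER_CUBIC)
cv2.imwrite('pics/b.png',np.hstack([f(t,210,130,110,130,3.6),f(s,235,145,110,130,3.6)])[:,:,::-1])
E
```

```text
3.8667 [0.49099745 0.07185305 0.0995609 ] [1.79992572e+02 7.36692096e-04 1.53120439e+02] 0.039939991708970876 [-0.28736744  0.00536494 -1.56658865]
```

View pics/b.png

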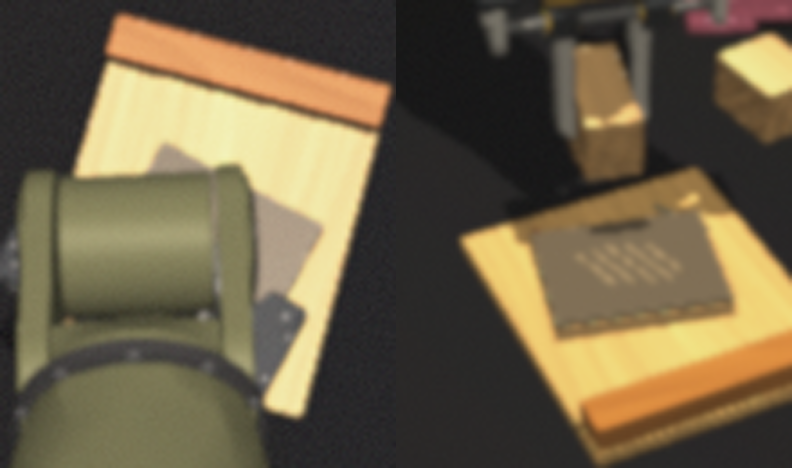

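The shoe is held straight between the fingers, with its nose's top front edge at crop (585,125)–(642,118). The block's near edge is at crop (530,230)–(695,210), ahead of and below the nose.

```bash
python3 - <<'E'
from h import *
np.set_printoptions(precision=1,suppress=True)
c=lambda x,y:(235+(x-396)/3.6,145+y/3.6)
a=np.radians(-26.9);u=np.array([np.cos(a),np.sin(a)]);v=np.array([-u[1],u[0]])
T=np.array([491,71.9])
for z,p in ((.1369,[c(585,125),c(642,118)]),(.0889,[c(590,180),c(642,173)])):
    P=ray('scene',p,z)*1000; print(P,'rel tcp u,v',(P.mean(0)-T)@u,(P.mean(0)-T)@v)
# block corners in the scene picture (top face z .032)
P=ray('scene',[c(530,229),c(695,210),c(735,300),c(556,328)],.032)*1000
print(P); print('near mid',P[:2].mean(0),'far mid',P[2:].mean(0),'uv rel tcp',[((x-T)@u,(x-T)@v) for x in (P[:2].mean(0),P[2:].mean(0))])
E
```

```text
[[525.3  29.3]
 [544.2  65. ]] rel tcp u,v 50.19024761078652 -2.266423899132788
[[528.3  31.3]
 [545.6  65. ]] rel tcp u,v 51.706866486079775 -0.44059362627277016
[[490.1   4.9]
 [550.8 113.8]
 [641.9  69.9]
 [585.  -45.1]]
near mid [520.5  59.3] far mid [613.4  12.4] uv rel tcp [(np.float64(31.953547742911155), np.float64(2.137435055987782)), (np.float64(136.10185696995805), np.float64(2.3022623349987223))]
```

Request:
carry_out(plan="0 0 2 0 0 0; 0 0 3.5 0 0 0; 0 0 4.6 0 0 0; 0 0 5.2 0 0 0; 0 0 5.4 0 0 0; -0.5 0 5.4 0 0 0; -1 0 5.4 0 0 0; -1.2 0 5.4 0 0 0; -1.2 0 5.4 0 0 0")

```text
clock: 4.72
tcp_pos: [0.5022, 0.0659, 0.046]
ee_rot: [180.0, 0.1, 153.1]
wrist_force: [-0.2, 0.8, -1.9]
opening: 0.0396
finger_force: 50.0
```

Request:
carry_out(plan="-0.15 0 0 0 0 0; -0.3 0 0 0 0 0; -0.3 0 0 0 0 0")

```text
clock: 4.97
tcp_pos: [0.5043, 0.0647, 0.0456]
ee_rot: [180.0, 0.0, 153.1]
wrist_force: [1.1, 0.1, -0.6]
opening: 0.0395
finger_force: 50.0
```

Request:
carry_out(plan="-0.15 0 0 0 0 0; -0.3 0 0 0 0 0; -0.3 0 0 0 0 0")

```text
clock: 5.22
tcp_pos: [0.5069, 0.0634, 0.0455]
ee_rot: [180.0, 0.0, 153.1]
wrist_force: [-0.5, 0.3, -1.9]
opening: 0.0395
finger_force: 50.0
```

Request:
carry_out(plan="-0.15 0 0 0 0 0; -0.3 0 0 0 0 0; -0.3 0 0 0 0 0")

```text
clock: 5.47
tcp_pos: [0.5096, 0.062, 0.0454]
ee_rot: [-180.0, 0.0, 153.1]
wrist_force: [-1.0, 0.0, -2.0]
opening: 0.0394
finger_force: 50.0
```

```bash
python3 - <<'E'
from h import *
np.set_printoptions(precision=1,suppress=True)
s=optics.read_camera('scene')
cv2.imwrite('pics/c.png',cv2.resize(s[150:280,220:380],None,fx=4.5,fy=4.5,interpolation=cv2.INTER_CUBIC)[:,:,::-1])
E
```

```text
(no output)
```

View pics/c.png

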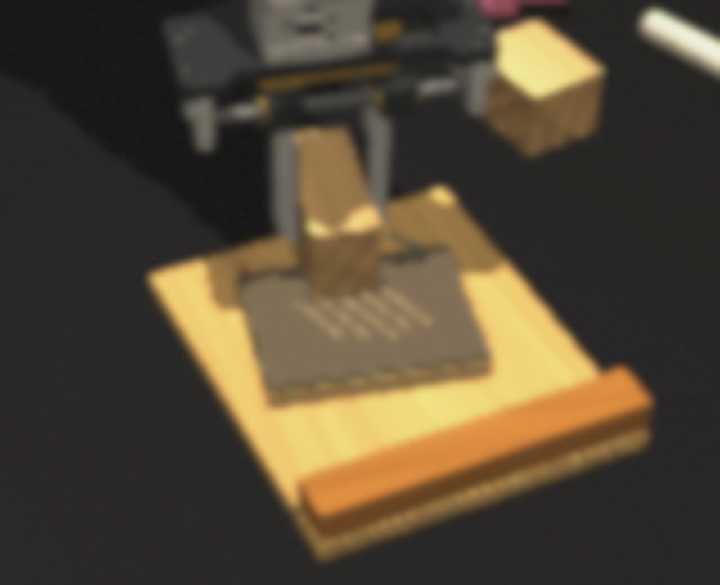

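The nose now overhangs the block's near edge at crop (340,297), left of centre in this view, which is the lagging side. The block's corners at (490,357) and (268,388) have hardly moved. Next I'll lower the nose onto the block.

Request:
carry_out(plan="0 0 0.1 0 0 0; 0 0 0.2 0 0 0; 0 0 0.25 0 0 0; 0 0 0.25 0 0 0")

```text
clock: 5.85
tcp_pos: [0.5093, 0.0621, 0.0428]
ee_rot: [-180.0, -0.0, 153.1]
wrist_force: [0.4, -0.2, -1.1]
opening: 0.0396
finger_force: 50.0
```

Request:
carry_out(plan="0 0 0.05 0 0 0; 0 0 0.1 0 0 0; 0 0 0.1 0 0 0")

```text
clock: 6.1
tcp_pos: [0.5095, 0.0621, 0.0426]
ee_rot: [180.0, 0.0, 153.1]
wrist_force: [-4.5, -0.4, 7.7]
opening: 0.0399
finger_force: 50.0
```

Request:
carry_out(plan="-0.2 0.03 -0.03 0 0 -0.0115; -0.39 0.06 -0.03 0 0 -0.023; -0.59 0.09 -0.03 0 0 -0.034; -0.79 0.12 -0.03 0 0 -0.046; -0.98 0.15 -0.03 0 0 -0.057; -1.18 0.18 -0.03 0 0 -0.069; -1.38 0.21 -0.03 0 0 -0.08; -1.57 0.25 -0.03 0 0 -0.092; -1.77 0.28 -0.03 0 0 -0.103; -1.97 0.31 -0.03 0 0 -0.1145; -1.97 0.31 -0.03 0 0 -0.1145")

```text
clock: 7.02
tcp_pos: [0.5289, 0.0558, 0.0426]
ee_rot: [180.0, 0.0, 159.8]
wrist_force: [-0.8, -0.1, 3.7]
opening: 0.0398
finger_force: 50.0
```

```bash
python3 - <<'E'
from h import *
np.set_printoptions(precision=1,suppress=True)
s=optics.read_camera('scene');t=optics.read_camera('top')
for n,im,roi in(('scene',s,(255,190,345,255)),('top',t,(225,155,320,232))):
    x0,y0,x1,y1=roi;K=4
    c=cv2.resize(im[y0:y1,x0:x1],None,fx=K,fy=K,interpolation=cv2.INTER_CUBIC)
    cv2.imwrite(f'pics/{n}2.png',c[:,:,::-1])
a=cv2.imread('pics/scene2.png');b=cv2.imread('pics/top2.png')
H=max(len(a),len(b));p=lambda i:cv2.copyMakeBorder(i,0,H-len(i),0,0,0)
cv2.imwrite('pics/d.png',np.hstack([p(a),p(b)]))
E
```

```text
(no output)
```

View pics/d.png

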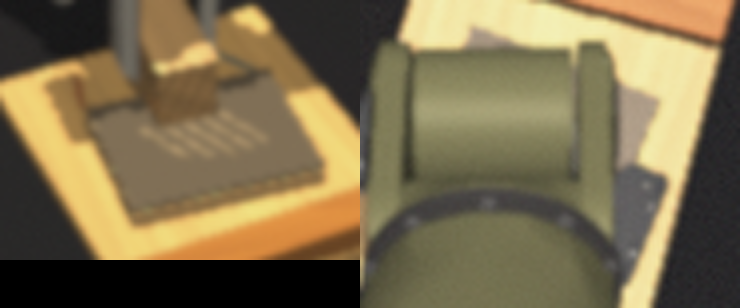

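The block is following the shoe. Its scene crop corners are near (268,70) and (90,112), and far (135,213) and (325,168). I'll check its angle against the fence in the same view.

```bash
python3 - <<'E'
from h import *
np.set_printoptions(precision=1,suppress=True)
c=np.array([(268,70),(90,112),(135,213),(325,168)])/4+[255,190]
P=ray('scene',c,.032)*1000
F=ray('scene',np.array([(300,485),(625,370)])/4.5+[220,150],.038)*1000
ang=lambda a,b:np.degrees(np.arctan2(b[1]-a[1],b[0]-a[0]))
print(P);print('near,far,right,left',ang(P[1],P[0])-90,ang(P[2],P[3])-90,ang(P[1],P[2]),ang(P[0],P[3]),'fence',F,ang(*F)-90)
u=np.array([.971,-.239]);print('gap far-right, far-left',[(F.mean(0)-p)@u for p in P[2:]])
o=readout.observe();A=np.array(o['tcp_pos'][:2])*1000
print('near edge mid - tcp in tool axes',Ro.from_euler('z',o['ee_rot'][2]-180,degrees=True).inv().apply(np.r_[P[:2].mean(0)-A,0]))
E
```

```text
[[570.3 110.4]
 [528.6  -7.3]
 [619.  -42.9]
 [662.8  74.4]]
near,far,right,left -19.509817813628615 -20.490172403552975 -21.49923602014152 -21.248755541398857 fence [[657.9 -80.7]
 [702.9 112.6]] -13.101643066022248
gap far-right, far-left [np.float64(45.60266428434337), np.float64(31.070328682193857)]
near edge mid - tcp in tool axes [20.8  3.1  0. ]
```

Request:
carry_out(plan="-0.2 0.01 0 0 0 -0.011; -0.4 0.02 0 0 0 -0.022; -0.6 0.02 0 0 0 -0.034; -0.8 0.03 0 0 0 -0.045; -1 0.04 0 0 0 -0.056; -1.2 0.05 0 0 0 -0.067; -1.4 0.06 0 0 0 -0.078; -1.6 0.06 0 0 0 -0.09; -1.8 0.07 0 0 0 -0.101; -2 0.08 0 0 0 -0.112; -2.2 0.1 0 0 0 -0.112; -2.4 0.12 0 0 0 -0.112; -2.6 0.15 0 0 0 -0.112; -2.8 0.17 0 0 0 -0.112; -2.8 0.17 0 0 0 -0.112")

```text
clock: 8.37
tcp_pos: [0.5555, 0.0479, 0.0426]
ee_rot: [180.0, 0.0, 166.1]
wrist_force: [-2.1, 1.5, 6.1]
opening: 0.0399
finger_force: 50.0
```

```bash
python3 - <<'E'
from h import *
s=optics.read_camera('scene')
cv2.imwrite('pics/e.png',cv2.resize(s[185:275,250:370],None,fx=6.5,fy=6.5,interpolation=cv2.INTER_CUBIC)[:,:,::-1])
E
```

```text
(no output)
```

View pics/e.png

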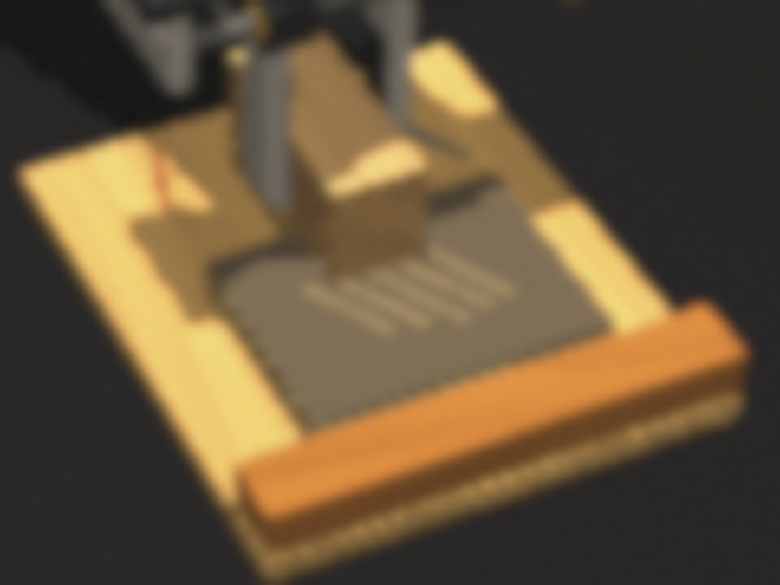

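The block looks square to the fence. Its far edge runs (300,435)–(612,328) and is just hidden behind the fence top. I'll creep forward until the force rises.

Request:
carry_out(plan="-0.2 0 0 0 0 0; -0.4 0 0 0 0 0; -0.5 0 0 0 0 0; -0.5 0 0 0 0 0")

```text
clock: 8.75
tcp_pos: [0.5603, 0.0467, 0.0426]
ee_rot: [180.0, 0.0, 166.1]
wrist_force: [-2.7, 1.3, 7.5]
opening: 0.04
finger_force: 50.0
```

Request:
carry_out(plan="-0.1 0 0 0 0 0; -0.2 0 0 0 0 0; -0.2 0 0 0 0 0")

```text
clock: 9.0
tcp_pos: [0.5621, 0.0463, 0.0426]
ee_rot: [180.0, 0.0, 166.1]
wrist_force: [-4.1, 1.2, 7.3]
opening: 0.0398
finger_force: 50.0
```

Request:
carry_out(plan="-0.1 0 0 0 0 0; -0.15 0 0 0 0 0; -0.15 0 0 0 0 0")

```text
clock: 9.25
tcp_pos: [0.5635, 0.046, 0.0426]
ee_rot: [180.0, -0.0, 166.1]
wrist_force: [-3.5, 0.5, 7.4]
opening: 0.0396
finger_force: 50.0
```

Request:
carry_out(plan="-0.1 0 0 0 0 0; -0.15 0 0 0 0 0; -0.15 0 0 0 0 0")

```text
clock: 9.5
tcp_pos: [0.5643, 0.0457, 0.0426]
ee_rot: [-180.0, -0.1, 166.1]
wrist_force: [-10.3, 1.7, 11.9]
opening: 0.0401
finger_force: 50.0
```

```bash
python3 - <<'E'
from h import *
o=readout.observe();print(o['wrist_force'],o['ft_torque'],o['ee_rot'],o['tcp_pos'])
E
```

```text
[-10.2531008    1.70604803  11.89564723] [ 2.67964992e-01  1.61098335e+00 -1.60041467e-03] [-1.79996151e+02 -1.02195279e-01  1.66141094e+02] [0.56429614 0.04574256 0.04260887]
```

Request:
carry_out(plan="-0.05 0 0 0 0 0.006; -0.05 0 0 0 0 0.012; -0.05 0 0 0 0 0.012")

```text
clock: 9.75
tcp_pos: [0.5644, 0.0458, 0.0427]
ee_rot: [-180.0, -0.2, 165.5]
wrist_force: [-14.1, 3.7, 14.9]
opening: 0.0399
finger_force: 50.0
```

```bash
python3 - <<'E'
from h import *
o=readout.observe();print(o['wrist_force'],o['ft_torque'],o['ee_rot'],o['tcp_pos'])
E
```

```text
[-14.0613504    3.72302824  14.92919175] [0.53098429 2.32062396 0.3819384 ] [-1.79985331e+02 -1.52569247e-01  1.65471772e+02] [0.56435383 0.04584425 0.04269065]
```

Request:
carry_out(plan="0 0 -0.03 0 0 -0.008; 0 0 -0.03 0 0 -0.016; 0 0 -0.03 0 0 -0.024; 0 0 -0.03 0 0 -0.024")

```text
clock: 10.08
tcp_pos: [0.5643, 0.0455, 0.0427]
ee_rot: [-180.0, -0.2, 166.8]
wrist_force: [-12.4, 1.3, 12.0]
opening: 0.0398
finger_force: 50.0
```

```bash
python3 - <<'E'
from h import *
o=readout.observe();print(o['wrist_force'],o['ft_torque'],o['ee_rot'],o['tcp_pos'])
E
```

```text
[-12.38363568   1.32029159  11.98528739] [ 0.21783237  2.02346218 -0.28739054] [-1.79985094e+02 -1.59075080e-01  1.66823908e+02] [0.56432385 0.0455457  0.04269408]
```

Request:
carry_out(plan="0.01 0 -0.01 0 0 0.005; 0.02 0 -0.02 0 0 0.01; 0.02 0 -0.02 0 0 0.01; 0.02 0 -0.02 0 0 0.01; 0.02 0 -0.02 0 0 0.01")

```text
clock: 10.5
tcp_pos: [0.5644, 0.0456, 0.0427]
ee_rot: [-180.0, -0.1, 166.3]
wrist_force: [-8.7, 1.1, 7.4]
opening: 0.0397
finger_force: 50.0
```

```bash
python3 - <<'E'
from h import *
o=readout.observe();print(o['wrist_force'],o['ft_torque'],o['ee_rot'],o['tcp_pos'])
s=optics.read_camera('scene');t=optics.read_camera('top')
cv2.imwrite('pics/f.png',np.hstack([cv2.resize(i,None,fx=4,fy=4,interpolation=cv2.INTER_CUBIC) for i in (s[180:280,260:360],t[125:225,225:325])])[:,:,::-1])
o=readout.observe();print(o['wrist_force'],o['ft_torque'],o['finger_force'])
E
```

```text
[-8.73156424  1.0930475   7.39831578] [0.26776949 1.49538014 0.003655  ] [-1.79988021e+02 -1.23181074e-01  1.66252660e+02] [0.56439484 0.04561206 0.04271326]
[-9.407093    2.05219538  7.1003232 ] [ 0.33348792  1.40729372 -0.00964775] 49.99810338020325
```

View pics/f.png

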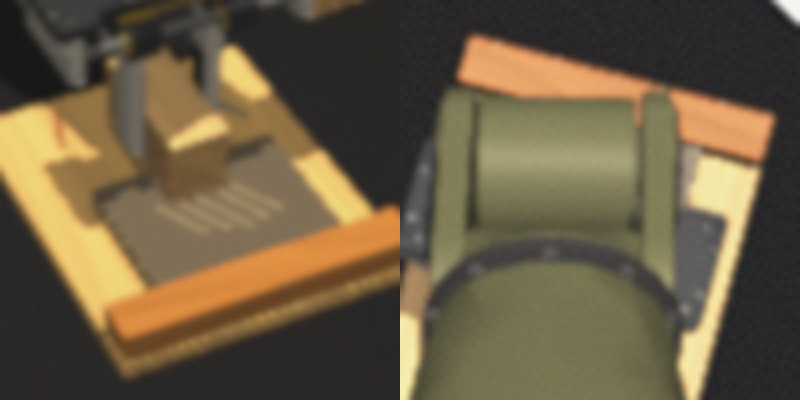

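The block is flush. Its right far corner meets the fence in the top view at crop (690,148), and its far edge is parallel to the fence in the scene view. I'll trim the push to about 10–11 N each way.

Request:
carry_out(plan="-0.01 0 0.025 0 0 0; -0.01 0 0.025 0 0 0; -0.01 0 0.025 0 0 0; -0.01 0 0.025 0 0 0; -0.01 0 0.025 0 0 0; -0.01 0 0.025 0 0 0")

```text
clock: 11.1
tcp_pos: [0.5644, 0.0456, 0.0427]
ee_rot: [-180.0, -0.1, 166.3]
wrist_force: [-10.7, 1.5, 11.8]
opening: 0.0398
finger_force: 50.0
```

Request:
carry_out(plan="0 0 0 0 0 0; 0 0 0 0 0 0; 0 0 0 0 0 0; 0 0 0 0 0 0; 0 0 0 0 0 0; 0 0 0 0 0 0")

```text
clock: 11.6
tcp_pos: [0.5644, 0.0456, 0.0427]
ee_rot: [-180.0, -0.1, 166.3]
wrist_force: [-11.2, 1.8, 11.7]
opening: 0.0396
finger_force: 50.0
```

Request:
carry_out(plan="0.005 0 -0.015 0 0 0; 0.005 0 -0.015 0 0 0; 0.005 0 -0.015 0 0 0; 0.005 0 -0.015 0 0 0; 0.005 0 -0.015 0 0 0; 0.005 0 -0.015 0 0 0")

```text
clock: 12.1
tcp_pos: [0.5644, 0.0456, 0.0427]
ee_rot: [-180.0, -0.1, 166.3]
wrist_force: [-10.3, 1.5, 9.9]
opening: 0.0398
finger_force: 50.0
```

```bash
python3 -c "
from cell import r
print(r.close_job())"
```

```text
the job is handed in; nothing more can be done
None
```

I handed the job in at 12.1 s: the block is square and flush against the fence, held through the gripped shoe with about 10 N forward and 10–11 N down at the last reading.

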